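# Feed a finished print through the chute flap

## Task

Push the black printed plinth along its lane with shut fingers, through the hanging lime flap, until it goes over the edge and down the ramp into the tray; then draw the fingers back so that the flap swings shut behind it. Slide it steadily along the deck: do not pick it up, flick it or hop it over. Leave the white plinth, the other flap and everything else alone.

Things in the scene. Friction and masses are not known exactly. Their poses are not given: they have to be found in the camera images.
- chute: Fixed two-lane feed chute, 331 x 176 mm. Origin at table level, midway between the lanes, under the flaps' hinge line. +x: feed direction (away from the robot, yaw up to 17 degrees), +y left, z up. Red deck 70 mm above the table, x = -155 to +26 mm. Lane middles at y = +42 and -42 mm, each 76 mm wide inside; aluminium lane walls 8 mm thick rise 14 mm above the deck.
- chute_edge (a point): Middle of the deck's far edge, 26 mm beyond the hinge line, at deck height. From here an aluminium ramp of 46 degrees goes down to a grey tray floor 12 mm above the table, which ends 170 mm beyond the hinge line at a wall 40 mm high. The lanes stay divided by walls all the way.
- flap_left_gate (a point): Point on the deck under the hinge line, middle of the left (+y) lane. Lime posts (20 mm along x, 8 mm thick, 53 mm above the deck) stand on the hinge line at y = -84, 0 and +84 mm of the chute. No fixed bar spans the lanes between the posts.
- flap_right_gate (a point): Point on the deck under the hinge line, middle of the right (-y) lane; posts as for the left.
- flap_left_plate (a point): Centre of the left flap's plate, moving with it: 68 mm wide, 17 mm high, 3 mm thick, lower edge 4 mm above the deck when shut. Two side arms, 62 mm free between them, hang it from the hinge, 48 mm above the deck. Fingertips upright or leaning up to 30 degrees into the feed direction can push in under it; a wide hand must stay above or behind the posts. Going in over 20 mm beyond the hinge line upright may jam.
- flap_right_plate (a point): Centre of the right flap's plate; the same in all respects.
- flap_left (a joint): Lime flap of the left lane, rad: 0 hanging shut, at most 1.5; grows as its lower edge swings in the feed direction (+x), the only way it opens. 25 g, no spring, falls shut by gravity. The sliding plinth pushes it open; it then rests on the plinth or against the fingers.
- flap_right (a joint): Lime flap of the right lane, the same in all respects.
- black_plinth: Loose black printed plinth, about 70 g: base 52 x 52 mm, 22 mm high, with a flat cone 48 mm across and 3.5 mm high on top. Origin: centre of its underside, z up. Starts on the deck in either lane, 65 to 105 mm before the hinge line, nearly square to the lane. Slides at under 1 N; tips down the ramp once its middle is past the deck edge (its rear face some 0 to 10 mm beyond the hinge line).
- white_plinth: White plinth of the same shape and size in the other lane; not to be moved.
- piece_a: Loose black printed chess piece with a twisted top, 64 mm high, foot 42 mm across, standing on the table beside the chute (lower than the deck). Origin at the centre of its underside. Leave alone.
- piece_b: Loose black printed chess piece with a twisted top, 56 mm high, foot 42 mm across, standing on the table beside the chute (lower than the deck). Origin at the centre of its underside. Leave alone.
- piece_c: Loose black printed chess piece with a twisted top, 66 mm high, foot 42 mm across, standing on the table beside the chute (lower than the deck). Origin at the centre of its underside. Leave alone.
- piece_d: Loose black printed chess piece with a twisted top, 58 mm high, foot 42 mm across, standing on the table beside the chute (lower than the deck). Origin at the centre of its underside. Leave alone.
- scraper: Loose scraper lying on the table to the right of the chute; origin on its underside. Leave alone.
- glue_jar: Loose jar, 60 mm across, 75 mm high, to the left of the chute; origin at the centre of its underside. Leave alone.
- screw_cup: Loose blue cup, 70 mm across, 50 mm high, to the right of the chute; origin at the centre of its underside. Leave alone.
Mind the look-alikes: they are no part of the job. What is shaped like the black_plinth but yellow is not meant.

How it is judged:
By the outcome, as a careful person would: the job done as asked, in the order asked, and still so for the second after the job is handed in, with the robot touching nothing.
It also fails if it takes over 34 s, if anything falls off the work surface, if the arm or the gripper's body presses on something with over 40 N, if the wrist force passes 120 N, or if a joint passes its speed limit or range.

## Robot

A 6-joint arm with a two-finger parallel gripper is mounted at the origin on the work surface. World frame = base frame: x ahead of the robot, y to its left, z up, the work surface at z = 0. Lengths are in m, angles in rad, forces in N, time in s.
With the tool pointing down it reaches from about 0.35 to 1 m from the base axis. Payload 7.1 kg.
Tool frame: the origin (TCP) lies at the very end of the fingers, on their centre line; the grasp point (between the pads) lies 19 mm behind it (bot.pinch_z is the distance from the TCP to the grasp point, in m); z points along the fingers, y is the line along which they close (so a half turn about z gives the same grasp; the last joint's range is limited). The gripper opens to 85 mm and grips with 20 to 120 N. Pads are 22 mm wide; open, the fingers measure 114 mm over their backs; the gripper's body (76 mm by 85 mm) begins 54 mm behind the grasp point. The pads swing forward as they close: fully open they stand 13 mm farther back than shut.
Start: joints at [-1.288, 0.423, 1.63, -0, 1.089, -0.019], TCP at [0.186, -0.597, 0.231] pointing down, gripper open.
Joint ranges: [-3, 3], [-0.9, 2.11], [0.09, 2.58], [-1.31, 4.45], [0.11, 2.69], [-2.54, 2.54]. Speed limits (rad/s): [2.39, 2.39, 3.01, 3.14, 3.14, 3.14].

## Interface

Orientations are given as a unit quaternion [x, y, z, w].
In Python, from workcell import status, optics, hand_in, bot gives the robot as it stands.
- The arm moves only by the shell command python3 -m jog 'ROWS' [FORCE]. ROWS is JSON, a list of rows, each an object of numbers: "fingers": the opening in per cent of the stroke, from 0 (shut) to 100 (fully open); "tx", "ty", "tz": the shift along the tool's x, y, z in cm; "ax", "ay", "az": the turn, a rotation vector about the tool's x, y, z in degrees. A call has 1 to 10 rows; each row is the pose to reach, as a shift and turn from the pose commanded when the call began, along the tool's axes at that moment; what a row does not reach only later rows make up. A row lasts 1/12 s, in which the tool goes at most 41.7 mm and 7.16 degrees, less where a joint would pass 70% of its speed; a pose out of reach is approached as far as the arm can. A call with a gripper value outside its range is refused whole. The fingers move at their own pace and stop on an object; FORCE is the grip in N (left out, the last holds). Time passes only in rows, so rows that repeat a pose let the fingers close. It gives the time, the measured TCP pose, the force, the opening and the grip force at its end, in the units of the state.
- status.get_state(): the state, without advancing time (a new reading comes with each control period).
- optics.capture(name): name is "scene" or "top"; returns a dict with "image" (480x640x3 uint8, red, green, blue), "fov_y" (degrees; the focal length in pixels is half the picture's height over the tangent of half this angle, whatever the lens; pixels are square), "cx", "cy" (the principal point, pixels), "extrinsics" (4x4, takes a point from camera to world coordinates). Camera axes: x right, y down, z forward; pixel columns grow to the right and rows downward; lengths in m; the calibration is good to about 2 mm. A picture is of the moment at which its call begins. There is no depth.
- hand_in(): hands the job in; it is judged then, once.
The state is a dict: "t": time; "joints": joint angles; "qd": joint speeds; "joint_torque": joint torques, N m; "ee_pos": TCP position; "orientation": TCP orientation; "wrist_force": force on the tool from outside, world axes, zero at the start; "torque": the same for the moment, N m; "finger_gap": finger opening in m; "finger_force": force on a finger pad.
Only numpy, scipy, OpenCV 4.12 (cv2) and the standard library are available. Lean on these libraries where they do the work, as an engineer would, in place of code of your own. Each camera call takes 0.05 s, during which the arm holds its last target. There are 200 camera calls.

## Working session

There is one attempt and no reset: what is moved stays moved. The work goes in short steps, Python scripts to look and compute and a shell command to move; the robot and the scene stay as the last step left them, time stands still between calls to the robot, and variables do not carry over. Pictures are saved under pics/ and viewed, at most 10 in all, crops included, and the job is handed in when it is done.

```bash
mkdir -p pics
cat > h.py <<'E'
import numpy as np,cv2,json
from workcell import status,optics,bot
from scipy.spatial.transform import Rotation as R
def snap(n,f):
    c=optics.capture(n); cv2.imwrite('pics/'+f,c['image'][:,:,::-1])
    np.savez('pics/'+f+'.npz',**{k:np.array(v) for k,v in c.items()}); return c
def cam(c):
    f=240/np.tan(np.radians(float(c['fov_y']))/2); return f,float(c['cx']),float(c['cy']),np.array(c['extrinsics'])
def px2w(c,u,v,z):
    f,cx,cy,E=cam(c); d=E[:3,:3]@[(u-cx)/f,(v-cy)/f,1]; o=E[:3,3]; return o+d*(z-o[2])/d[2]
def w2px(c,p):
    f,cx,cy,E=cam(c); q=E[:3,:3].T@(np.array(p)-E[:3,3]); return np.array([cx+f*q[0]/q[2],cy+f*q[1]/q[2]])
E
python3 - <<'E'
from h import *
for n in('top','scene'):
    c=snap(n,n+'0.png'); print(n,c['fov_y'],c['cx'],c['cy'],np.round(c['extrinsics'],3).tolist())
print(status.get_state())
E
```

```text
top 57.048737752653146 312.6950754562444 240.509462716074 [[0.005, -0.985, 0.17, 0.431], [-1.0, -0.001, 0.025, -0.013], [-0.025, -0.17, -0.985, 1.046], [0.0, 0.0, 0.0, 1.0]]
scene 51.622003192725174 320.40867009878434 235.95806307715978 [[-0.728, 0.509, -0.459, 1.096], [0.685, 0.533, -0.496, 0.517], [-0.008, -0.676, -0.737, 0.9], [0.0, 0.0, 0.0, 1.0]]
{'t': 0.1, 'joints': array([-1.28799220e+00,  4.23753387e-01,  1.63061321e+00,  3.24249032e-05,
        1.08857029e+00, -1.90336308e-02]), 'qd': array([-0.00059759,  0.00031819, -0.00083951, -0.00108595,  0.00074314,
        0.00052905]), 'joint_torque': array([ 1.17716965e-03, -5.58424938e+01, -2.82445514e+01,  1.13044036e-04,
        2.98254854e-03,  2.38004935e-05]), 'ee_pos': array([ 0.18567467, -0.59627569,  0.23063044]), 'orientation': array([ 9.88634254e-01,  1.50339152e-01, -7.41513971e-05, -6.68166388e-04]), 'wrist_force': array([-0.31372078,  1.28358831,  0.77927042]), 'torque': array([ 0.01493713,  0.04255852, -0.01508246]), 'finger_force': 0.0, 'finger_gap': 0.08508209351193408}
```

View pics/top0.png

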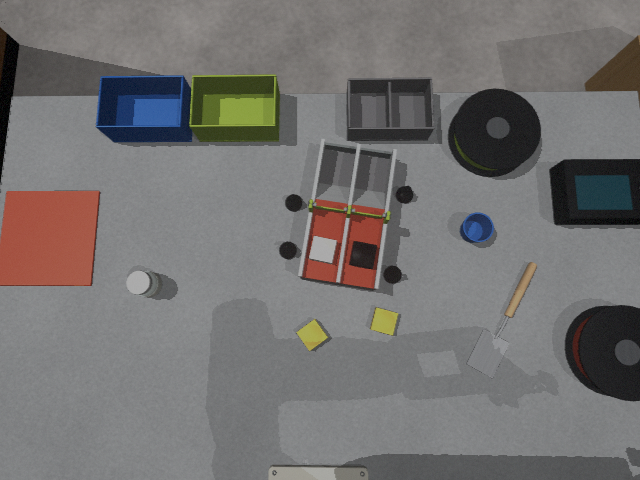

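View pics/scene0.png

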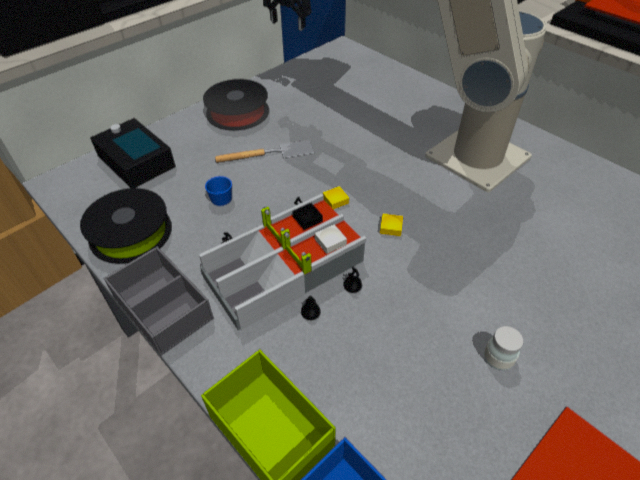

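Candidates in the top view are the black plinth at (363,254) in the right lane, the white plinth at (323,249), the yellow plinths at (313,334) and (384,321), and the black chess pieces at (404,194), (392,274), (288,250) and (293,202). I choose (363,254) and check it in a close crop.

Run:
```python
from h import *
im=cv2.imread('pics/top0.png')[130:300,270:430]
cv2.imwrite('pics/crop.png',cv2.resize(im,None,fx=3.5,fy=3.5,interpolation=cv2.INTER_CUBIC))
```

```text
(no output)
```

View pics/crop.png

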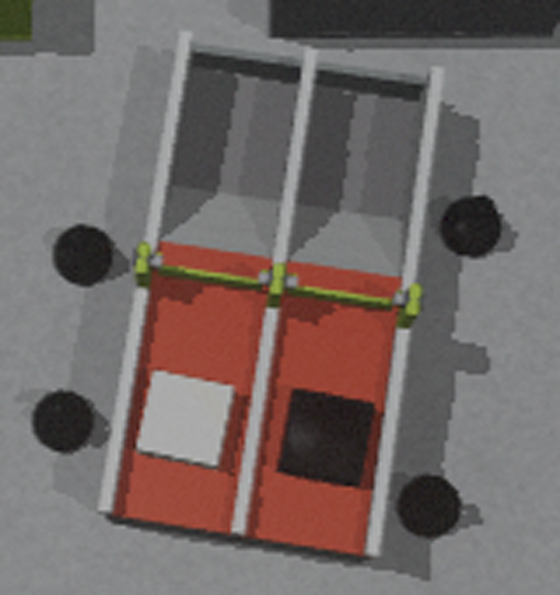

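Run:
```python
from h import *
from scipy.optimize import least_squares
c=np.load('pics/top0.png.npz')
cr=lambda u,v:(270+(u+.5)/3.5-.5,130+(v+.5)/3.5-.5)
# chute pts: wall near-end tops, posts top centre
obs=[((107,511),(-.155,.084,.084)),((240,532),(-.155,0,.084)),((374,554),(-.155,-.084,.084)),
 ((143,257),(0,.084,.123)),((277,277),(0,0,.123)),((413,298),(0,-.084,.123))]
def T(p,q):
    x,y,a=p; return np.array([x+np.cos(a)*q[0]-np.sin(a)*q[1],y+np.sin(a)*q[0]+np.cos(a)*q[1],q[2]])
r=lambda p:np.concatenate([w2px(c,T(p,q))-cr(*o) for o,q in obs])
s=least_squares(r,[.5,0,0]); p=s.x; print(p,np.degrees(p[2]),np.round(s.fun,2))
inv=lambda w:np.array([[np.cos(p[2]),np.sin(p[2])],[-np.sin(p[2]),np.cos(p[2])]])@(w[:2]-p[:2])
for o in[(288,390),(376,402),(363,487),(278,470)]: print('black top corner',np.round(inv(px2w(c,*cr(*o),.092))*1e3,1))
for o in[(153,370),(234,384),(219,466),(137,452)]: print('white',np.round(inv(px2w(c,*cr(*o),.092))*1e3,1))
# pred overlay check
im=cv2.imread('pics/crop.png')
ck=lambda w:tuple(int(x) for x in ((w2px(c,w)-[270,130])*3.5+1.25).round())
for y in(.08,.004,-.004,-.08):
    cv2.line(im,ck(T(p,(-.155,y,.07))),ck(T(p,(.026,y,.07))),(255,255,0),1)
for x in(-.155,.026): cv2.line(im,ck(T(p,(x,-.08,.07))),ck(T(p,(x,.08,.07))),(255,255,0),1)
for y in(.084,0,-.084):
    for x in(-.01,.01): cv2.circle(im,ck(T(p,(x,y,.123))),3,(255,0,255),1)
    cv2.circle(im,ck(T(p,(-.155,y,.084))),3,(0,255,0),1)
    cv2.circle(im,ck(T(p,(.176,y,.084))),3,(0,255,0),1)
cv2.imwrite('pics/fit.png',im)
```

```text
[ 0.65930723 -0.06690385 -0.14976367] -8.580826472699236 [-0.35  0.27 -0.21  0.14 -0.03 -0.22 -0.15  0.09  0.27  0.01  0.46 -0.31]
black top corner [-63. -17.]
black top corner [-62.3 -72.2]
black top corner [-116.3  -71.2]
black top corner [-113.7  -17.9]
white [-63.1  68.3]
white [-64.3  16.8]
white [-116.8   18.5]
white [-115.8   70.2]
```

View pics/fit.png

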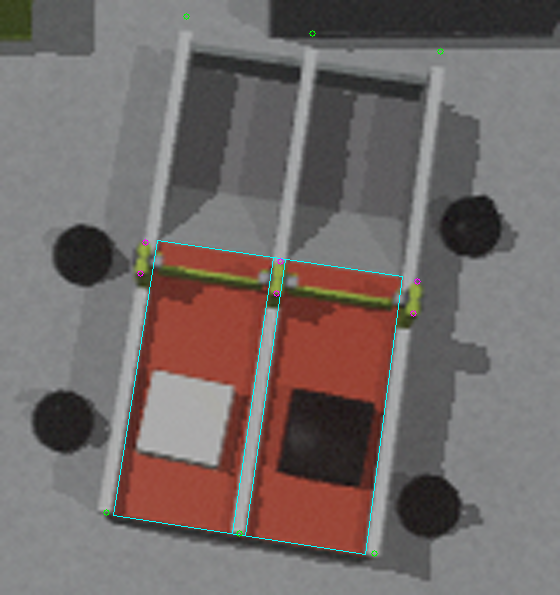

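The fit residuals are under 0.5 px. The crop shows a black square plinth in the right lane, centred at about chute (-89, -44.5) mm with its rear face at -115, nearly square to the lane. I'll write a calculator for the moves.

```bash
cat >> h.py <<'E'
P=np.array([0.65930723,-0.06690385,-0.14976367])
def to(x,y,z,lean):
    "chute-frame TCP (mm, z above deck), lean deg -> shift cm / rotvec deg in tool axes"
    s=status.get_state(); a=P[2]; C=R.from_euler('z',a)
    w=C.apply(np.array([x,y,0])/1e3)+[P[0],P[1],.07+z/1e3]
    T=C*R.from_matrix(np.diag([1.,-1,-1]))*R.from_euler('y',lean,degrees=True)
    r0=R.from_quat(s['orientation'])
    zz=T.apply([0,0,1]); 
    print('w',np.round(w,3),'toolz',np.round(C.inv().apply(zz),2),'shift cm',np.round(r0.inv().apply(w-s['ee_pos'])*100,2),'rot',np.round((r0.inv()*T).as_rotvec(degrees=True),2))
def where():
    s=status.get_state(); C=R.from_euler('z',P[2])
    print('t',round(s['t'],2),'chute mm',np.round(C.inv().apply(s['ee_pos']-[P[0],P[1],.07])*1e3,1),'z',np.round(C.inv().apply(R.from_quat(s['orientation']).apply([0,0,1])),3),'F',np.round(s['wrist_force'],1),'gap',round(s['finger_gap'],3),'j',np.round(s['joints'],2))
E
python3 - <<'E'
from h import *
where(); to(-136,-43,100,15); to(-136,-43,100,-15)
E
```

```text
t 0.1 chute mm [-389.3 -594.1  160.6] z [-0.001  0.001 -1.   ] F [-0.3  1.3  0.8] gap 0.085 j [-1.29  0.42  1.63  0.    1.09 -0.02]
w [ 0.518 -0.089  0.17 ] toolz [ 0.26 -0.   -0.97] shift cm [ 46.84 -38.52   6.12] rot [-3.46 14.76 25.72]
w [ 0.518 -0.089  0.17 ] toolz [-0.26  0.   -0.97] shift cm [ 46.84 -38.52   6.12] rot [  3.31 -14.73  25.73]
```

```bash
python3 -m jog '[{"fingers":0,"tx":2,"ty":-1.5,"az":2},{"fingers":0,"tx":4.5,"ty":-3.5,"az":5},{"fingers":0,"tx":7.5,"ty":-6,"az":8},{"fingers":0,"tx":10.5,"ty":-8.5,"az":11},{"fingers":0,"tx":13.5,"ty":-11,"az":14},{"fingers":0,"tx":16.5,"ty":-13.5,"az":17},{"fingers":0,"tx":19.5,"ty":-16,"az":20},{"fingers":0,"tx":22.5,"ty":-18.5,"az":23},{"fingers":0,"tx":25,"ty":-20.5,"az":25.5},{"fingers":0,"tx":26,"ty":-21.5,"az":25.7}]'
python3 - <<'E'
from h import *
where(); to(-136,-43,100,15)
E
```

```text
t 0.1 chute mm [-389.3 -594.1  160.6] z [-0.001  0.001 -1.   ] F [-0.3  1.3  0.8] gap 0.085 j [-1.29  0.42  1.63  0.    1.09 -0.02]
w [ 0.518 -0.089  0.17 ] toolz [ 0.26 -0.   -0.97] shift cm [ 46.84 -38.52   6.12] rot [-3.46 14.76 25.72]invalid input
```

```bash
python3 -m jog '[{"fingers":0,"tx":2,"ty":-1.5,"tz":0,"ax":0,"ay":0,"az":2},{"fingers":0,"tx":4.5,"ty":-3.5,"tz":0,"ax":0,"ay":0,"az":5},{"fingers":0,"tx":7.5,"ty":-6,"tz":0,"ax":0,"ay":0,"az":8},{"fingers":0,"tx":10.5,"ty":-8.5,"tz":0,"ax":0,"ay":0,"az":11},{"fingers":0,"tx":13.5,"ty":-11,"tz":0,"ax":0,"ay":0,"az":14},{"fingers":0,"tx":16.5,"ty":-13.5,"tz":0,"ax":0,"ay":0,"az":17},{"fingers":0,"tx":19.5,"ty":-16,"tz":0,"ax":0,"ay":0,"az":20},{"fingers":0,"tx":22.5,"ty":-18.5,"tz":0,"ax":0,"ay":0,"az":23},{"fingers":0,"tx":25,"ty":-20.5,"tz":0,"ax":0,"ay":0,"az":25.5},{"fingers":0,"tx":26,"ty":-21.5,"tz":0,"ax":0,"ay":0,"az":25.7}]'
python3 - <<'E'
from h import *
where(); to(-136,-43,100,15)
E
```

```text
t: 0.93
ee_pos: [0.3714, -0.3111, 0.2311]
orientation: [0.997, -0.073, -0.0, -0.001]
wrist_force: [-0.6, -0.1, -0.8]
finger_gap: -0.0003
finger_force: 0.0
t 0.93 chute mm [-248.2 -284.4  161.1] z [-0.     0.001 -1.   ] F [-0.6 -0.1 -0.8] gap -0.0 j [-0.72  0.22  1.93  0.    0.99  0.99]
w [ 0.518 -0.089  0.17 ] toolz [ 0.26 -0.   -0.97] shift cm [ 11.29 -24.1    6.14] rot [-0.08 15.01  0.15]
```

```bash
python3 -m jog '[{"fingers":0,"tx":1,"ty":-2.5,"tz":0,"ax":0,"ay":2,"az":0},{"fingers":0,"tx":2.5,"ty":-5.5,"tz":0,"ax":0,"ay":4,"az":0},{"fingers":0,"tx":4,"ty":-8.5,"tz":0,"ax":0,"ay":6,"az":0},{"fingers":0,"tx":5.5,"ty":-11.5,"tz":0,"ax":0,"ay":8,"az":0},{"fingers":0,"tx":7,"ty":-14.5,"tz":0,"ax":0,"ay":10,"az":0},{"fingers":0,"tx":8.3,"ty":-17.5,"tz":0,"ax":0,"ay":12,"az":0},{"fingers":0,"tx":9.6,"ty":-20.5,"tz":0,"ax":0,"ay":14,"az":0},{"fingers":0,"tx":10.8,"ty":-23,"tz":1,"ax":0,"ay":15,"az":0},{"fingers":0,"tx":11.2,"ty":-24.1,"tz":2,"ax":0,"ay":15,"az":0.1},{"fingers":0,"tx":11.2,"ty":-24.1,"tz":2,"ax":0,"ay":15,"az":0.1}]'
python3 - <<'E'
from h import *
where(); to(-138,-43,8,15)
c=snap('top','top1.png')
E
```

```text
t: 1.77
ee_pos: [0.5158, -0.0898, 0.2096]
orientation: [0.989, -0.072, 0.129, 0.009]
wrist_force: [0.0, 0.5, -0.2]
finger_gap: 0.0
finger_force: 0.0
t 1.77 chute mm [-138.5  -44.1  139.6] z [ 0.256  0.002 -0.967] F [ 0.   0.5 -0.2] gap 0.0 j [-0.2   0.21  2.04  0.03  0.64  1.49]
w [ 0.516 -0.089  0.078] toolz [ 0.26 -0.   -0.97] shift cm [-3.32 -0.1  12.73] rot [-0.1   0.17  0.23]
```

View pics/top1.png

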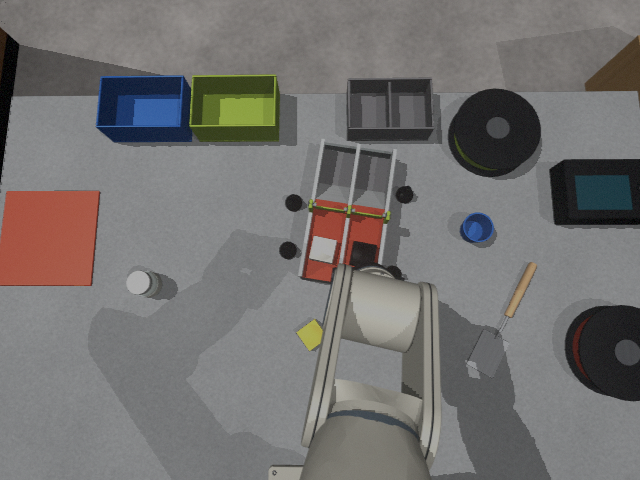

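The top view now shows the arm covering the near end of the chute, with the hand behind the black plinth at (363,252). Nothing has been disturbed. Next I lower the fingers to 8 mm above the deck.

```bash
python3 -m jog '[{"fingers":0,"tx":-0.4,"ty":0,"tz":1.5,"ax":0,"ay":0,"az":0},{"fingers":0,"tx":-0.8,"ty":0,"tz":3,"ax":0,"ay":0,"az":0},{"fingers":0,"tx":-1.3,"ty":-0.1,"tz":5,"ax":0,"ay":0,"az":0},{"fingers":0,"tx":-1.8,"ty":-0.1,"tz":7,"ax":0,"ay":0,"az":0},{"fingers":0,"tx":-2.3,"ty":-0.1,"tz":9,"ax":0,"ay":0,"az":0},{"fingers":0,"tx":-2.8,"ty":-0.1,"tz":10.7,"ax":0,"ay":0,"az":0},{"fingers":0,"tx":-3.1,"ty":-0.1,"tz":11.8,"ax":0,"ay":0,"az":0},{"fingers":0,"tx":-3.3,"ty":-0.1,"tz":12.4,"ax":0,"ay":0,"az":0},{"fingers":0,"tx":-3.3,"ty":-0.1,"tz":12.7,"ax":0,"ay":0,"az":0},{"fingers":0,"tx":-3.3,"ty":-0.1,"tz":12.7,"ax":0,"ay":0,"az":0}]'
python3 - <<'E'
from h import *
where(); to(-98,-43,8,15)
c=snap('scene','s1.png')
im=c['image'][160:340,180:400,::-1]
cv2.imwrite('pics/s1c.png',cv2.resize(im,None,fx=3.2,fy=3.2,interpolation=cv2.INTER_CUBIC))
E
```

```text
t: 2.65
ee_pos: [0.5173, -0.0919, 0.0801]
orientation: [0.989, -0.074, 0.13, 0.01]
wrist_force: [0.2, 0.5, 0.3]
finger_gap: 0.0
finger_force: 0.0
t 2.65 chute mm [-136.7  -45.9   10.1] z [ 0.259  0.    -0.966] F [0.2 0.5 0.3] gap 0.0 j [-0.21  0.45  2.11  0.05  0.32  1.47]
w [ 0.556 -0.095  0.078] toolz [ 0.26 -0.   -0.97] shift cm [ 3.68 -0.29  1.2 ] rot [-0.02  0.02  0.02]
```

View pics/s1c.png

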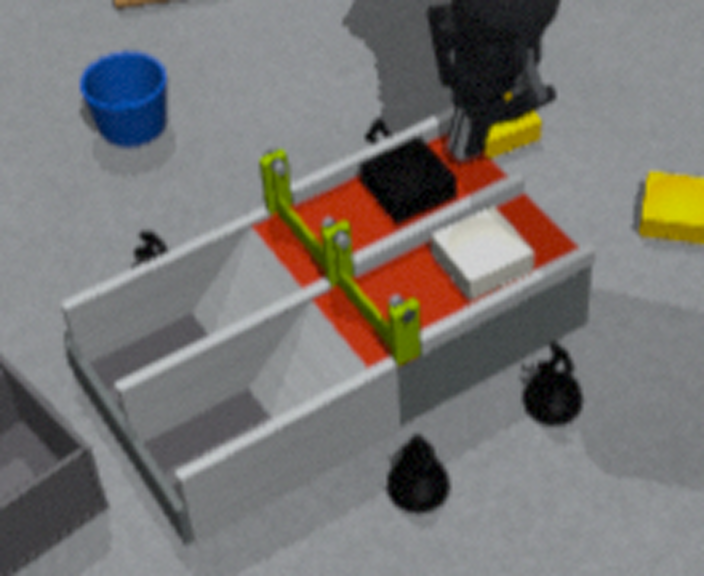

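The scene crop shows the shut fingertips (465,140) on the deck behind the black plinth (408,180), and both flaps shut. I start a steady push of about 4 mm per row.

```bash
python3 -m jog '[{"fingers":0,"tx":0.15,"ty":-0.1,"tz":0.15,"ax":0,"ay":0,"az":0},{"fingers":0,"tx":0.45,"ty":-0.2,"tz":0.25,"ax":0,"ay":0,"az":0},{"fingers":0,"tx":0.75,"ty":-0.2,"tz":0.35,"ax":0,"ay":0,"az":0},{"fingers":0,"tx":1.1,"ty":-0.2,"tz":0.45,"ax":0,"ay":0,"az":0},{"fingers":0,"tx":1.5,"ty":-0.2,"tz":0.55,"ax":0,"ay":0,"az":0},{"fingers":0,"tx":1.9,"ty":-0.2,"tz":0.65,"ax":0,"ay":0,"az":0},{"fingers":0,"tx":2.3,"ty":-0.2,"tz":0.76,"ax":0,"ay":0,"az":0},{"fingers":0,"tx":2.7,"ty":-0.2,"tz":0.86,"ax":0,"ay":0,"az":0},{"fingers":0,"tx":3.1,"ty":-0.2,"tz":0.97,"ax":0,"ay":0,"az":0},{"fingers":0,"tx":3.4,"ty":-0.2,"tz":1.05,"ax":0,"ay":0,"az":0}]'
python3 - <<'E'
from h import *
where(); to(-58,-44,8.5,15)
E
```

```text
t: 3.53
ee_pos: [0.5533, -0.0947, 0.0787]
orientation: [0.989, -0.074, 0.13, 0.01]
wrist_force: [-0.6, -0.1, 0.6]
finger_gap: 0.0003
finger_force: 0.1
t 3.53 chute mm [-100.7  -43.3    8.7] z [ 0.259  0.001 -0.966] F [-0.6 -0.1  0.6] gap 0.0 j [-0.2   0.49  2.03  0.04  0.36  1.49]
w [ 0.595 -0.102  0.079] toolz [ 0.26 -0.   -0.97] shift cm [4.11 0.08 1.13] rot [-0.03 -0.01  0.07]
```

```bash
python3 -m jog '[{"fingers":0,"tx":0.3,"ty":0,"tz":0.08,"ax":0,"ay":0,"az":0},{"fingers":0,"tx":0.7,"ty":0,"tz":0.19,"ax":0,"ay":0,"az":0},{"fingers":0,"tx":1.1,"ty":0,"tz":0.3,"ax":0,"ay":0,"az":0},{"fingers":0,"tx":1.5,"ty":0,"tz":0.4,"ax":0,"ay":0,"az":0},{"fingers":0,"tx":1.9,"ty":0,"tz":0.51,"ax":0,"ay":0,"az":0},{"fingers":0,"tx":2.3,"ty":0,"tz":0.62,"ax":0,"ay":0,"az":0},{"fingers":0,"tx":2.7,"ty":0,"tz":0.72,"ax":0,"ay":0,"az":0},{"fingers":0,"tx":3.1,"ty":0,"tz":0.83,"ax":0,"ay":0,"az":0},{"fingers":0,"tx":3.5,"ty":0,"tz":0.94,"ax":0,"ay":0,"az":0},{"fingers":0,"tx":3.8,"ty":0,"tz":1.02,"ax":0,"ay":0,"az":0}]'
python3 - <<'E'
from h import *
where(); to(-20,-44,8.5,15)
c=snap('scene','s2.png')
im=c['image'][160:340,180:400,::-1]
cv2.imwrite('pics/s2c.png',cv2.resize(im,None,fx=3.2,fy=3.2,interpolation=cv2.INTER_CUBIC))
E
```

```text
t: 4.37
ee_pos: [0.5923, -0.1004, 0.0788]
orientation: [0.989, -0.074, 0.13, 0.01]
wrist_force: [-0.8, -0.4, -0.5]
finger_gap: 0.0
finger_force: 0.1
t 4.37 chute mm [-61.3 -43.2   8.8] z [ 0.259  0.001 -0.966] F [-0.8 -0.4 -0.5] gap 0.0 j [-0.19  0.53  1.95  0.03  0.4   1.5 ]
w [ 0.633 -0.107  0.079] toolz [ 0.26 -0.   -0.97] shift cm [3.98 0.09 1.1 ] rot [-0.03 -0.01  0.07]
```

View pics/s2c.png

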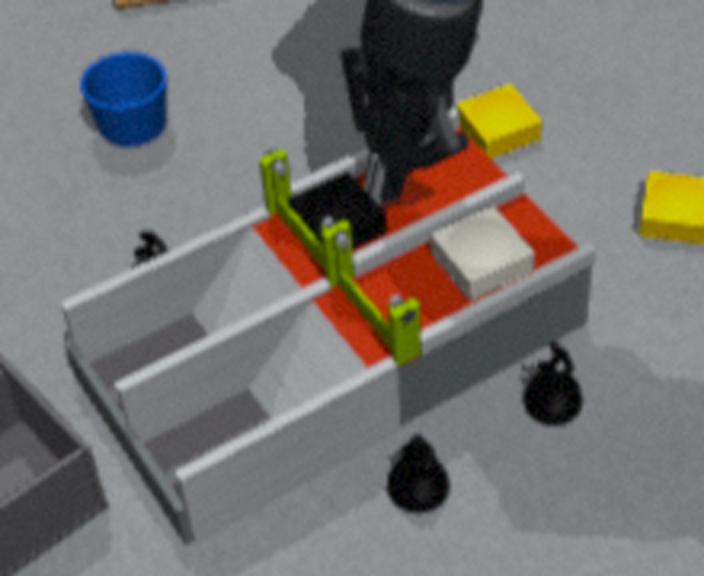

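The plinth is square at (340,208), with its front just reaching the right flap and the fingers behind it. I keep pushing.

```bash
python3 -m jog '[{"fingers":0,"tx":0.3,"ty":0,"tz":0.08,"ax":0,"ay":0,"az":0},{"fingers":0,"tx":0.7,"ty":0,"tz":0.19,"ax":0,"ay":0,"az":0},{"fingers":0,"tx":1.1,"ty":0,"tz":0.3,"ax":0,"ay":0,"az":0},{"fingers":0,"tx":1.5,"ty":0,"tz":0.4,"ax":0,"ay":0,"az":0},{"fingers":0,"tx":1.9,"ty":0,"tz":0.51,"ax":0,"ay":0,"az":0},{"fingers":0,"tx":2.3,"ty":0,"tz":0.62,"ax":0,"ay":0,"az":0},{"fingers":0,"tx":2.7,"ty":0,"tz":0.72,"ax":0,"ay":0,"az":0},{"fingers":0,"tx":3.1,"ty":0,"tz":0.83,"ax":0,"ay":0,"az":0},{"fingers":0,"tx":3.5,"ty":0,"tz":0.94,"ax":0,"ay":0,"az":0},{"fingers":0,"tx":3.8,"ty":0,"tz":1.02,"ax":0,"ay":0,"az":0}]'
python3 - <<'E'
from h import *
where(); to(-4,-44,8.5,15)
E
```

```text
t: 5.25
ee_pos: [0.6312, -0.1063, 0.0788]
orientation: [0.989, -0.074, 0.13, 0.01]
wrist_force: [-0.3, 0.8, 0.6]
finger_gap: 0.0002
finger_force: 0.2
t 5.25 chute mm [-21.9 -43.1   8.8] z [ 0.259  0.001 -0.966] F [-0.3  0.8  0.6] gap 0.0 j [-0.19  0.57  1.86  0.03  0.45  1.51]
w [ 0.649 -0.11   0.079] toolz [ 0.26 -0.   -0.97] shift cm [1.72 0.09 0.49] rot [-0.03 -0.02  0.07]
```

```bash
python3 -m jog '[{"fingers":0,"tx":0.2,"ty":0,"tz":0.05,"ax":0,"ay":0,"az":0},{"fingers":0,"tx":0.5,"ty":0,"tz":0.13,"ax":0,"ay":0,"az":0},{"fingers":0,"tx":0.8,"ty":0,"tz":0.21,"ax":0,"ay":0,"az":0},{"fingers":0,"tx":1.1,"ty":0,"tz":0.3,"ax":0,"ay":0,"az":0},{"fingers":0,"tx":1.4,"ty":0,"tz":0.38,"ax":0,"ay":0,"az":0},{"fingers":0,"tx":1.7,"ty":0,"tz":0.46,"ax":0,"ay":0,"az":0},{"fingers":0,"tx":2,"ty":0,"tz":0.54,"ax":0,"ay":0,"az":0},{"fingers":0,"tx":2.2,"ty":0,"tz":0.59,"ax":0,"ay":0,"az":0},{"fingers":0,"tx":2.3,"ty":0,"tz":0.62,"ax":0,"ay":0,"az":0},{"fingers":0,"tx":2.3,"ty":0,"tz":0.62,"ax":0,"ay":0,"az":0}]'
python3 - <<'E'
from h import *
where()
c=snap('scene','s3.png')
im=c['image'][160:340,180:400,::-1]
cv2.imwrite('pics/s3c.png',cv2.resize(im,None,fx=3.2,fy=3.2,interpolation=cv2.INTER_CUBIC))
E
```

```text
t: 6.08
ee_pos: [0.6544, -0.1098, 0.0787]
orientation: [0.989, -0.074, 0.13, 0.01]
wrist_force: [-1.1, 0.3, 0.4]
finger_gap: -0.0002
finger_force: 0.0
t 6.08 chute mm [  1.5 -43.1   8.7] z [ 0.259  0.001 -0.966] F [-1.1  0.3  0.4] gap -0.0 j [-0.19  0.59  1.81  0.02  0.48  1.51]
```

View pics/s3c.png

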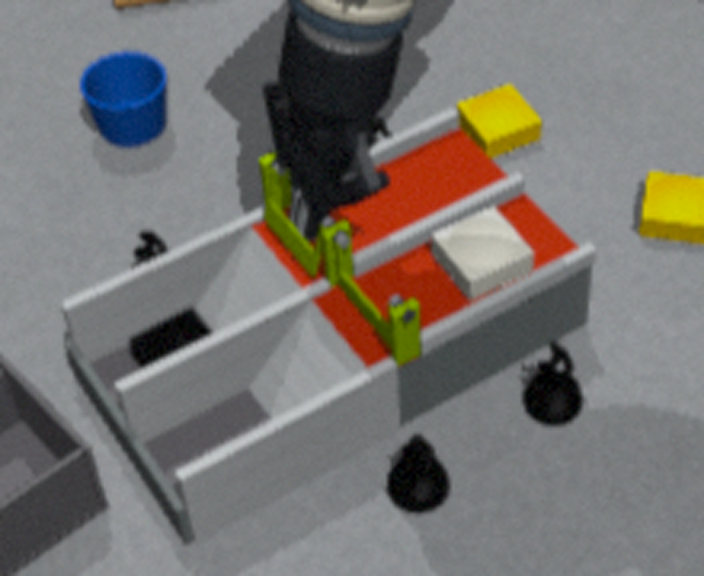

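The plinth has slid down and lies in the tray at (170,335). The right flap is resting on the fingers at (300,235). I draw the fingers straight back and then lift them.

```bash
python3 -m jog '[{"fingers":0,"tx":-0.4,"ty":0,"tz":-0.1,"ax":0,"ay":0,"az":0},{"fingers":0,"tx":-0.9,"ty":0,"tz":-0.24,"ax":0,"ay":0,"az":0},{"fingers":0,"tx":-1.4,"ty":0,"tz":-0.38,"ax":0,"ay":0,"az":0},{"fingers":0,"tx":-2,"ty":0,"tz":-0.54,"ax":0,"ay":0,"az":0},{"fingers":0,"tx":-2.7,"ty":0,"tz":-0.72,"ax":0,"ay":0,"az":0},{"fingers":0,"tx":-3.6,"ty":0,"tz":-0.97,"ax":0,"ay":0,"az":0},{"fingers":0,"tx":-4.6,"ty":0,"tz":-1.24,"ax":0,"ay":0,"az":0},{"fingers":0,"tx":-5.6,"ty":0,"tz":-1.5,"ax":0,"ay":0,"az":0},{"fingers":0,"tx":-6.6,"ty":0,"tz":-1.78,"ax":0,"ay":0,"az":0},{"fingers":0,"tx":-7.2,"ty":0,"tz":-1.94,"ax":0,"ay":0,"az":0}]' && python3 -m jog '[{"fingers":0,"tx":0.2,"ty":0,"tz":-1,"ax":0,"ay":0,"az":0},{"fingers":0,"tx":0.4,"ty":0,"tz":-2.5,"ax":0,"ay":0,"az":0},{"fingers":0,"tx":0.6,"ty":0,"tz":-4,"ax":0,"ay":0,"az":0},{"fingers":0,"tx":0.9,"ty":0,"tz":-6,"ax":0,"ay":0,"az":0},{"fingers":0,"tx":1.2,"ty":0,"tz":-8,"ax":0,"ay":0,"az":0},{"fingers":0,"tx":1.4,"ty":0,"tz":-9.5,"ax":0,"ay":0,"az":0},{"fingers":0,"tx":1.4,"ty":0,"tz":-10,"ax":0,"ay":0,"az":0},{"fingers":0,"tx":1.4,"ty":0,"tz":-10,"ax":0,"ay":0,"az":0},{"fingers":0,"tx":1.4,"ty":0,"tz":-10,"ax":0,"ay":0,"az":0}]'
python3 - <<'E'
from h import *
where()
c=snap('scene','s4.png')
im=c['image'][160:340,180:400,::-1]
cv2.imwrite('pics/s4c.png',cv2.resize(im,None,fx=3.2,fy=3.2,interpolation=cv2.INTER_CUBIC))
E
```

```text
t: 6.97
ee_pos: [0.5784, -0.0983, 0.0786]
orientation: [0.989, -0.074, 0.13, 0.009]
wrist_force: [0.3, 0.1, -0.8]
finger_gap: 0.0
finger_force: 0.0
t: 7.72
ee_pos: [0.5682, -0.0969, 0.1792]
orientation: [0.989, -0.074, 0.13, 0.01]
wrist_force: [-0.7, -0.2, 0.6]
finger_gap: -0.0
finger_force: 0.0
t 7.72 chute mm [-85.6 -43.2 109.2] z [ 0.259  0.001 -0.966] F [-0.7 -0.2  0.6] gap -0.0 j [-0.2   0.33  1.95  0.02  0.6   1.51]
```

View pics/s4c.png

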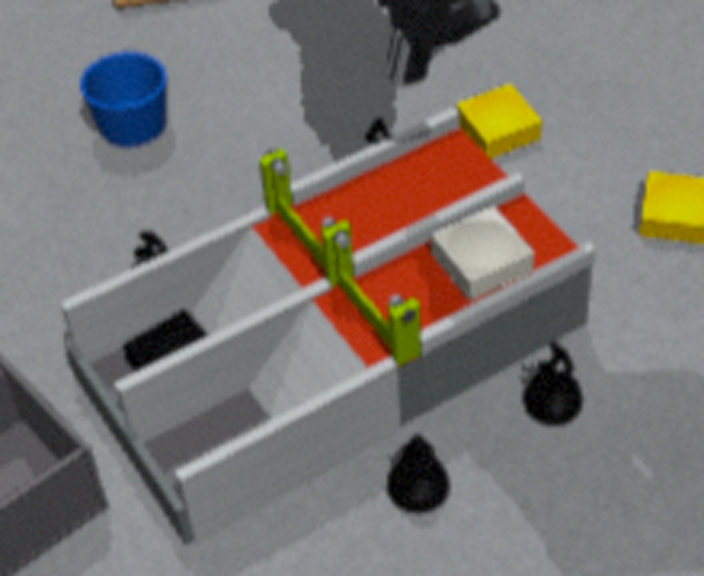

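The plinth is in the tray at (165,340), the right flap hangs shut at (300,235), and the white plinth and everything else are where they started. Before handing in, I check that nothing is still moving.

Run:
```python
from h import *
from workcell import hand_in
for i in range(6): c=optics.capture('scene')
a=cv2.imread('pics/s4.png')[:,:,::-1].astype(int)
d=cv2.blur(np.abs(c['image'].astype(int)-a).max(2).astype(np.float32),(3,3))[160:340,180:400]
print('maxdiff',d.max(),np.unravel_index(d.argmax(),d.shape))
if d.max()<30: print(hand_in())
```

```text
maxdiff 22.222221 (np.int64(10), np.int64(147))
the job is handed in; nothing more can be done
None
```

I pushed the black plinth through the right flap and down the ramp into the tray; the flap swung shut behind it, nothing else was touched, and I handed the job in at about 8 s.

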